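# Fit the casting flasks over the wax trees

### The job

The wax trees are ready for casting: lower each of the four steel flasks gently over its wax tree, so that it stands upright and flat on the floor of the rubber base, inside the rim. Each flask goes on a base of its own diameter, tall flasks over the tall trees and low flasks over the low ones, so that every tree is covered. Do not knock the bases or the wax out of place, leave the white pot and the candle where they stand, and let go of everything.

Things in the scene. Friction and masses are not known exactly. Their poses are not given: they have to be found in the camera images.
- flask_wide_tall: Wide tall casting flask: plain stainless steel tube, open at both ends, standing upright; 64 mm outside diameter, wall 2.5 mm, 90 mm high, under 0.4 kg. Origin: centre of its lower end; z points up along the tube. Its yaw does not matter.
- flask_wide_low: Wide low casting flask: plain stainless steel tube, open at both ends, standing upright; 64 mm outside diameter, wall 2.5 mm, 55 mm high, under 0.4 kg. Origin: centre of its lower end; z points up along the tube. Its yaw does not matter.
- flask_slim_tall: Slim tall casting flask: plain stainless steel tube, open at both ends, standing upright; 46 mm outside diameter, wall 2.5 mm, 90 mm high, under 0.4 kg. Origin: centre of its lower end; z points up along the tube. Its yaw does not matter.
- flask_slim_low: Slim low casting flask: plain stainless steel tube, open at both ends, standing upright; 46 mm outside diameter, wall 2.5 mm, 55 mm high, under 0.4 kg. Origin: centre of its lower end; z points up along the tube. Its yaw does not matter.
- base_wide_tall: Wide base with a tall tree: loose black rubber dish (0.40 kg), a fixed green wax tree (stem with hoops) in its middle. Origin: centre of underside, z up. Inner floor at z 6 mm; inside diameter 72 mm up to z 8, flaring like a funnel to 82 at the rim, z 22 (92 over all). Tree top z 82, reaching 19 mm from the axis. Takes a 64 mm flask with 4 mm play all round, standing on the inner floor.
- base_wide_low: Wide base with a low tree: loose black rubber dish (0.40 kg), a fixed green wax tree (stem with hoops) in its middle. Origin: centre of underside, z up. Inner floor at z 6 mm; inside diameter 72 mm up to z 8, flaring like a funnel to 82 at the rim, z 22 (92 over all). Tree top z 46, reaching 19 mm from the axis. Takes a 64 mm flask with 4 mm play all round, standing on the inner floor.
- base_slim_tall: Slim base with a tall tree: loose black rubber dish (0.40 kg), a fixed green wax tree (stem with hoops) in its middle. Origin: centre of underside, z up. Inner floor at z 6 mm; inside diameter 54 mm up to z 8, flaring like a funnel to 64 at the rim, z 22 (74 over all). Tree top z 82, reaching 11 mm from the axis. Takes a 46 mm flask with 4 mm play all round, standing on the inner floor.
- base_slim_low: Slim base with a low tree: loose black rubber dish (0.40 kg), a fixed green wax tree (stem with hoops) in its middle. Origin: centre of underside, z up. Inner floor at z 6 mm; inside diameter 54 mm up to z 8, flaring like a funnel to 64 at the rim, z 22 (74 over all). Tree top z 46, reaching 11 mm from the axis. Takes a 46 mm flask with 4 mm play all round, standing on the inner floor.
- cream_pot: Bystander, not to be moved: open white pot of polishing cream, 68 mm across, 67 mm high, loose. Origin: centre of its underside.
- candle_glass: Bystander, not to be moved: half-burnt candle in a glass, 69 mm across, 81 mm high, loose. Origin: centre of its underside.
There are look-alikes about, which are no part of the job. Leave any purple look-alike of the base_wide_low alone.

How it is judged:
At the end, for the whole second after the job is handed in: Each flask is seated in its matching base (wide tall, wide low, slim tall, slim low): centred on the base within 8 mm, its lower end 2 to 10 mm above the base's underside (the inner floor is at 6 mm), flask and base upright within about 4.5 degrees, all at rest and released (horizontal distance between flask_wide_tall and base_wide_tall below 0.008 m and z of flask_wide_tall in the frame of base_wide_tall between 0.002 and 0.01 m and angle between each of flask_wide_tall, base_wide_tall, flask_wide_low, base_wide_low, flask_slim_tall, base_slim_tall, flask_slim_low, base_slim_low's own z axis and vertical below 0.08 rad and linear speed of each of flask_wide_tall, base_wide_tall, flask_wide_low, base_wide_low, flask_slim_tall, base_slim_tall, flask_slim_low, base_slim_low below 0.02 m/s and horizontal distance between flask_wide_low and base_wide_low below 0.008 m and z of flask_wide_low in the frame of base_wide_low between 0.002 and 0.01 m and horizontal distance between flask_slim_tall and base_slim_tall below 0.008 m and z of flask_slim_tall in the frame of base_slim_tall between 0.002 and 0.01 m and horizontal distance between flask_slim_low and base_slim_low below 0.008 m and z of flask_slim_low in the frame of base_slim_low between 0.002 and 0.01 m); the robot touches nothing.
It fails at once if a base is knocked more than 30 mm from where it stood (distance of any of base_wide_tall, base_wide_low, base_slim_tall, base_slim_low from where it was at the start of the episode above 0.03 m).
It fails at once if a base with its wax tree is tipped by more than about 17 degrees (angle between any of base_wide_tall, base_wide_low, base_slim_tall, base_slim_low's own z axis and vertical above 0.3 rad).
It fails at once if a flask is dropped or thrown into its base, arriving there faster than 0.45 m/s (a free fall of more than about 10 mm) ((horizontal distance between flask_wide_tall and base_wide_tall below 0.02 m and z of flask_wide_tall in the frame of base_wide_tall below 0.03 m and linear speed of flask_wide_tall above 0.45 m/s) or (horizontal distance between flask_wide_low and base_wide_low below 0.02 m and z of flask_wide_low in the frame of base_wide_low below 0.03 m and linear speed of flask_wide_low above 0.45 m/s) or (horizontal distance between flask_slim_tall and base_slim_tall below 0.02 m and z of flask_slim_tall in the frame of base_slim_tall below 0.03 m and linear speed of flask_slim_tall above 0.45 m/s) or (horizontal distance between flask_slim_low and base_slim_low below 0.02 m and z of flask_slim_low in the frame of base_slim_low below 0.03 m and linear speed of flask_slim_low above 0.45 m/s)).
It fails at once if the fingers press on a base or its wax tree with more than 15 N (contact force between any of base_wide_tall, base_wide_low, base_slim_tall, base_slim_low and the fingers above 15 N).
It fails at once if the cream pot or the candle is pushed more than 30 mm from its place or tipped over (distance of any of cream_pot, candle_glass from where it was at the start of the episode above 0.03 m or angle between any of cream_pot, candle_glass's own z axis and vertical above 0.4 rad).
It also fails if it takes over 93 s, if anything falls off the work surface, if the arm or the gripper's body presses on something with over 40 N, if the wrist force passes 120 N, or if a joint passes its speed limit or range.

### The arm

A 6-joint arm with a two-finger parallel gripper is mounted at the origin on a cart in front of the work surface, level with it; the furniture and walls round the work are solid. World frame = base frame: x ahead of the robot, y to its left, z up, the work surface at z = 0. Lengths are in m, angles in rad, forces in N, time in s.
With the tool pointing down it reaches from about 0.275 to 0.75 m from the base axis. Payload 10.2 kg.
Tool frame: the origin (TCP) lies midway between the tips of the shut fingers; the grasp point (between the pads) lies 19 mm behind it; z points along the fingers, y is the line along which they close (so a half turn about z gives the same grasp; the last joint's range is limited). The gripper opens to 88 mm and grips with 3 to 60 N. Pads are 18 mm wide; open, the fingers measure 123 mm over their backs; the gripper's body (75 mm by 187 mm) begins 45 mm behind the grasp point.
Start: joints at [1.098, 0.313, 1.498, -0, 1.331, -0.223], TCP at [0.13, 0.509, 0.239] pointing down, gripper open.
Joint ranges: [-2.94, 2.94], [-0.97, 2.17], [0.19, 2.56], [-1.23, 4.37], [0.02, 3.11], [-2.88, 2.88]. Speed limits (rad/s): [2.39, 2.39, 3.01, 3.14, 3.14, 3.14].

### API

Orientations are given as a rotation vector (axis times angle).
In Python, from station import manip, cams, ticket, finder gives the robot as it stands.
- The arm moves only by the shell command python3 -m inch 'ROWS' [OPENING] [FORCE]. ROWS is JSON, a list of rows, each a list of 6 numbers: the shift along the tool's x, y, z in mm, then the turn, a rotation vector about the tool's x, y, z in rad. A call has exactly 8 rows; each row shifts and turns the commanded pose from where the row before left it, along the tool's axes as they then stand; what a row does not reach is not made up. A row lasts 1/10 s, in which the tool goes at most 50 mm and 8.59 degrees, less where a joint would pass 70% of its speed; a pose out of reach is approached as far as the arm can. A call is refused whole if a number of a shift passes 50 or a number of a turn 0.15, either way. A call with a gripper value outside its range is refused whole. OPENING is the finger opening in mm, from 0 to 88.1, set as the call begins (- or left out, the last holds). The fingers move at their own pace and stop on an object; FORCE is the grip in N (left out, the last holds). Time passes only in rows, so rows that do not move let the fingers close, or fill a call up. It gives the time, the measured TCP pose, the force, the opening and the grip force at its end, in the units of the state.
- manip.get_obs(): the state, without advancing time (a new reading comes with each control period).
- cams.camera(name): name is "scene" or "side" or "wrist"; returns a dict with "color" (480x640x3 uint8, red, green, blue), "z_map" (480x640 float32, m along the optical axis (not along the pixel's ray), 0 where there is no reading), "K" (3x3 intrinsics, pixels), "dist" ([k1, k2, p1, p2, k3] as OpenCV has them; the pictures are not rectified), "world_to_cam" (4x4, takes a point from world to camera coordinates). Camera axes: x right, y down, z forward; pixel columns grow to the right and rows downward; lengths in m; the calibration is good to about 2 mm. A picture is of the moment at which its call begins.
- ticket.close_job(): hands the job in; it is judged then, once.
Trained networks look in the newest picture that a camera, given by its name, has taken for a name from the list of things; names that differ only in an ending like _2 or _b are one class to them, and where a whole thing is asked for, a point or a joint stands for the part that bears it (a point fixed in the world has none). Each returns a list of dicts, best first, with "p" (0 to 1); they miss things now and then, are a little off and sometimes report something else, mostly with a low value. They report only what shows in the picture. A call takes as long as a camera call. They do not tell look-alikes from the thing itself.
- finder.search_frame(camera, name): "pixel" ([column, row] in pixels, amid what is visible of it).
- finder.silhouettes(camera, name): "mask" (480x640 bool, what is visible of it) and "pixel" ([column, row] in pixels, amid what is visible of it).
- finder.mark_of(camera, name): "pixel" ([column, row] in pixels: a listed point, or the origin of a listed thing).
The state is a dict: "time_s": time; "joint_positions": joint angles; "joint_vel": joint speeds; "joint_efforts": joint torques, N m; "tool_pos": TCP position; "eef_rot": TCP orientation; "wrist_force": force on the tool from outside, world axes, zero at the start; "moment": the same for the moment, N m; "grip_width": opening from 0.0 (shut) to 1.0 (fully open); "gripper_force": force on a finger pad.
Only numpy, scipy, OpenCV 4.12 (cv2) and the standard library are available. Lean on these libraries where they do the work, as an engineer would, in place of code of your own. Each camera call takes 0.05 s, during which the arm holds its last target. There are 200 camera calls.

## Working session

There is one attempt and no reset: what is moved stays moved. The work goes in short steps, Python scripts to look and compute and a shell command to move; the robot and the scene stay as the last step left them, time stands still between calls to the robot, and variables do not carry over. Pictures are saved under pics/ and viewed, at most 14 in all, crops included, and the job is handed in when it is done.

```bash
mkdir -p pics; ls; python3 - <<'E'
from station import manip, cams, finder
import cv2,numpy as np
print(manip.get_obs())
for n in ("scene","side"):
    c=cams.camera(n); cv2.imwrite(f"pics/{n}0.png",c["color"][:,:,::-1]); print(c["K"],c["dist"],c["world_to_cam"])
    np.savez(f"{n}0.npz",**{k:np.array(v) for k,v in c.items()})
    for o in "flask_wide_tall flask_wide_low flask_slim_tall flask_slim_low base_wide_tall base_wide_low base_slim_tall base_slim_low cream_pot candle_glass".split():
        print(n,o,[(np.round(d["pixel"]).tolist(),round(d["p"],2)) for d in finder.search_frame(n,o)])
E
```

```text
pics
{'time_s': 0.0, 'joint_positions': array([ 1.09762622e+00,  3.13445438e-01,  1.49841834e+00, -1.22079146e-05,
        1.33097745e+00, -2.23376838e-01]), 'joint_vel': array([-5.40218274e-04, -1.32560070e-03, -3.57374366e-05, -3.22371312e-04,
        4.60224313e-04,  1.77450492e-03]), 'joint_efforts': array([ 8.27837630e-05, -4.02189410e+01, -2.52270359e+01,  6.94652740e-02,
        3.52222798e-02, -5.52119434e-05]), 'tool_pos': array([0.12967455, 0.50848968, 0.23817045]), 'eef_rot': array([-3.91298742e-01, -3.11670967e+00,  1.84961986e-03]), 'wrist_force': array([-0.35506017,  0.00808353, -0.13342656]), 'moment': array([ 0.04787698,  0.0009756 , -0.00167283]), 'gripper_force': 0.0, 'grip_width': 0.9995886335986591}
[[563.30581854   0.         326.42513063]
 [  0.         563.30581854 233.08839368]
 [  0.           0.           1.        ]] [-0.14177225  0.          0.          0.          0.        ] [[ 0.73120262 -0.68211146  0.00816661 -0.38995658]
 [-0.48922311 -0.53270012 -0.69057319  0.27387141]
 [ 0.47539824  0.50095363 -0.72321641  0.87512597]
 [ 0.          0.          0.
[... 754 characters left out ...]
49233246]
 [-0.16676174  0.85862982 -0.48471162  0.11680739]
 [ 0.09025029 -0.47623939 -0.8746719   1.09889814]
 [ 0.          0.          0.          1.        ]]
side flask_wide_tall [([262.0, 218.0], 0.65)]
side flask_wide_low [([339.0, 295.0], 0.8), ([230.0, 370.0], 0.59)]
side flask_slim_tall [([343.0, 230.0], 0.84)]
side flask_slim_low [([282.0, 168.0], 0.8)]
side base_wide_tall [([228.0, 368.0], 0.66)]
side base_wide_low [([249.0, 291.0], 0.82), ([261.0, 219.0], 0.63), ([401.0, 233.0], 0.61)]
side base_slim_tall [([325.0, 389.0], 0.75), ([260.0, 218.0], 0.55)]
side base_slim_low [([300.0, 126.0], 0.79)]
side cream_pot [([354.0, 178.0], 0.97)]
side candle_glass [([367.0, 122.0], 0.87)]
```

View pics/scene0.png

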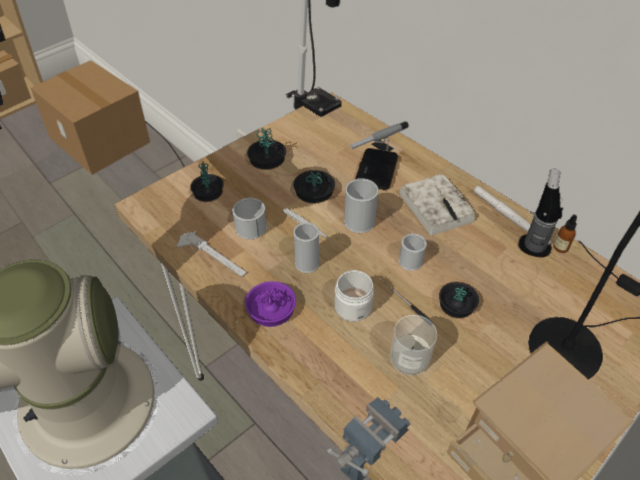

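View pics/side0.png

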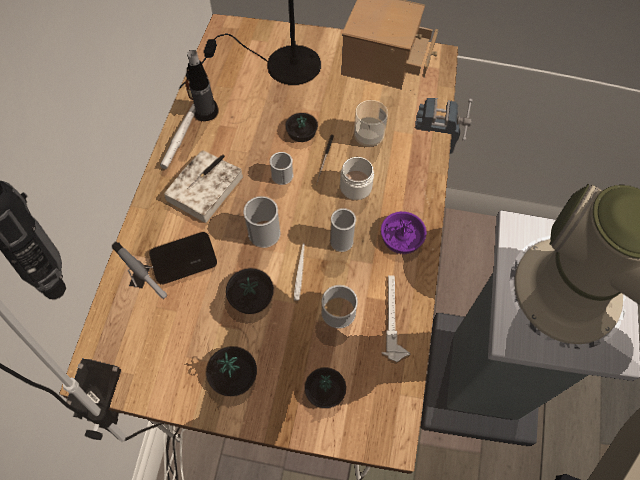

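The scene view shows the purple look-alike at (271,303), which I leave alone. The real wide low base is the black dish at (316,186). Wide tall base is at (266,153), slim tall at (207,186) and slim low at (459,299). The flasks are wide tall (361,206), wide low (250,218), slim tall (307,247) and slim low (412,252). Next I fit circles to the rims in both depth maps, and make one crop to confirm the bases.

```bash
cat > h.py <<'E'
import numpy as np, cv2
from scipy.optimize import least_squares
def cloud(c):
    v,u=np.mgrid[0:480,0:640]; z=np.array(c["z_map"]).ravel(); 
    n=cv2.undistortPoints(np.stack([u.ravel(),v.ravel()],1).astype(np.float32)[:,None],np.array(c["K"]),np.array(c["dist"]))[:,0]
    P=np.c_[n*z[:,None],z]; T=np.linalg.inv(np.array(c["world_to_cam"])); W=P@T[:3,:3].T+T[:3,3]; W[z<=0]=np.nan
    return W.reshape(480,640,3)
def ring(W,c0,zt,r,tol=.004,win=.02):
    P=W.reshape(-1,3); P=P[np.isfinite(P[:,0])]; c=np.array(c0,float)
    P=P[abs(P[:,2]-zt)<tol]
    for w in (win,.01,.006):
        d=np.hypot(*(P[:,:2]-c).T); Q=P[abs(d-r)<w]
        if len(Q)<8: return c*np.nan,len(Q),0
        s=least_squares(lambda x:np.hypot(*(Q[:,:2]-x).T)-r,c,loss='soft_l1',f_scale=.001); c=s.x
    return c,len(Q),np.sqrt(np.mean(s.fun**2))
OBJ={'flask_wide_tall':(.09,.03075),'flask_wide_low':(.055,.03075),'flask_slim_tall':(.09,.02175),'flask_slim_low':(.055,.02175),
'base_wide_tall':(.022,.0435),'base_wide_low':(.022,.0435),'base_slim_tall':(.022,.0345),'base_slim_low':(.022,.0345),'cream_pot':(.067,.032),'candle_glass':(.081,.033)}
E
python3 - <<'E'
from h import *
px={'scene':dict(flask_wide_tall=(361,206),flask_wide_low=(250,218),flask_slim_tall=(307,247),flask_slim_low=(412,252),base_wide_tall=(266,155),base_wide_low=(314,186),base_slim_tall=(207,188),base_slim_low=(459,300),cream_pot=(354,296),candle_glass=(413,344)),
'side':dict(flask_wide_tall=(262,222),flask_wide_low=(339,306),flask_slim_tall=(342,230),flask_slim_low=(281,168),base_wide_tall=(231,371),base_wide_low=(250,291),base_slim_tall=(325,388),base_slim_low=(301,127),cream_pot=(357,178),candle_glass=(369,123))}
for n in px:
    c=np.load(n+"0.npz"); W=cloud(c); T=np.linalg.inv(c["world_to_cam"])
    print(n,'table z',np.nanmedian(W[...,2][abs(W[...,2])<.02]))
    for o,p in px[n].items():
        zt,r=OBJ[o]
        m=np.nanmedian(W[p[1]-6:p[1]+7,p[0]-6:p[0]+7].reshape(-1,3),0)
        q=cv2.undistortPoints(np.array([[p]],np.float32),c["K"],c["dist"])[0,0]; d=T[:3,:3]@np.r_[q,1]; c0=(T[:3,3]+d*(zt/2-T[2,3])/d[2])[:2]
        s,k,e=ring(W,c0,zt,r); print(o,np.round(c0,3),'fit',np.round(s,4),k,np.round(e*1000,1))
im=cv2.imread('pics/scene0.png'); cv2.imwrite('pics/crop0.png',cv2.resize(im[120:340,180:480],None,fx=2.6,fy=2.6,interpolation=cv2.INTER_CUBIC))
E
```

```text
scene table z 0.0008794810347182436
flask_wide_tall [ 0.619 -0.01 ] fit [ 0.6163 -0.0105] 179 1.4
flask_wide_low [0.443 0.129] fit [0.4404 0.1274] 177 1.4
flask_slim_tall [ 0.465 -0.02 ] fit [ 0.4606 -0.0225] 150 1.2
flask_slim_low [ 0.614 -0.153] fit [ 0.6123 -0.154 ] 135 1.4
base_wide_tall [0.606 0.283] fit [0.6049 0.2806] 218 2.1
base_wide_low [0.615 0.127] fit [0.6106 0.1228] 278 2.2
base_slim_tall [0.439 0.28 ] fit [0.4381 0.277 ] 215 2.2
base_slim_low [ 0.601 -0.28 ] fit [ 0.596  -0.2802] 357 2.2
cream_pot [ 0.455 -0.155] fit [ 0.4543 -0.154 ] 196 2.7
candle_glass [ 0.452 -0.294] fit [ 0.4472 -0.296 ] 257 1.0
side table z 7.760439974058286e-05
flask_wide_tall [ 0.618 -0.009] fit [ 0.6169 -0.0078] 178 1.3
flask_wide_low [0.441 0.127] fit [0.4418 0.1288] 198 1.2
flask_slim_tall [ 0.462 -0.021] fit [ 0.462  -0.0196] 120 1.0
flask_slim_low [ 0.614 -0.153] fit [ 0.6133 -0.1517] 108 1.4
base_wide_tall [0.608 0.28 ] fit [0.6062 0.2821] 481 2.2
base_wide_low [0.612 0.123] fit [0.6119 0.1254] 396 2.4
base_slim_tall [0.439 0.277] fit [0.4389 0.279 ] 383 2.0
base_slim_low [ 0.598 -0.281] fit [ 0.5972 -0.2781] 201 2.5
cream_pot [ 0.453 -0.154] fit [ 0.4544 -0.1535] 125 2.2
candle_glass [ 0.45  -0.297] fit [ 0.4475 -0.2949] 131 1.3
```

View pics/crop0.png

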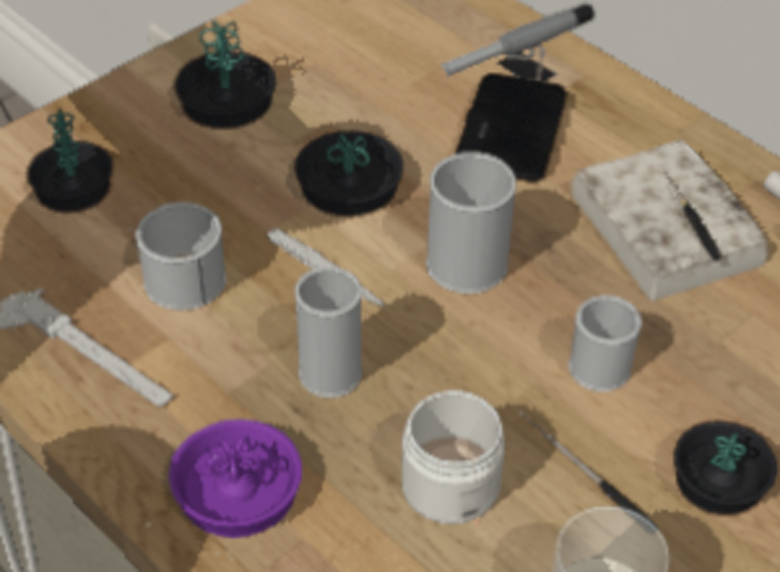

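The crop confirms the bases: tall trees on the dishes at (225,70) and (65,150), low trees on the dishes at (348,165) and (725,465). The purple dish is separate. Both cameras agree to about 2 mm. Before moving I check for tall obstacles and the tool axes.

```bash
python3 - <<'E'
from h import *
from scipy.spatial.transform import Rotation as R
print(R.from_rotvec([-3.91298742e-01, -3.11670967e+00,  1.84961986e-03]).as_matrix().round(3))
P=np.vstack([cloud(np.load(n+"0.npz")).reshape(-1,3) for n in("scene","side")])
P=P[np.isfinite(P[:,0])]; Q=P[(P[:,2]>.1)&(P[:,0]>.25)&(P[:,0]<.9)&(abs(P[:,1])<.65)]
k,c=np.unique((Q/[.05,.05,.1]).round().astype(int),axis=0,return_counts=True)
for a,b in zip(k,c):
    if b>5: print((a*[.05,.05,.1]).round(2),b,end=';')
E
```

```text
[[-0.969  0.247 -0.001]
 [ 0.247  0.969 -0.001]
 [ 0.    -0.001 -1.   ]]
[ 0.25 -0.65  0.1 ] 148;[ 0.3  -0.65  0.1 ] 243;[ 0.35 -0.65  0.1 ] 165;[ 0.35 -0.65  0.3 ] 87;[ 0.35 -0.6   0.1 ] 40;[ 0.35 -0.55  0.1 ] 132;[ 0.35 -0.5   0.1 ] 71;[ 0.4  -0.65  0.1 ] 42;[ 0.4  -0.65  0.2 ] 230;[ 0.4  -0.65  0.3 ] 35;[ 0.4 -0.6  0.1] 934;[ 0.4  -0.55  0.1 ] 1994;[ 0.4 -0.5  0.1] 1881;[ 0.4  -0.45  0.1 ] 1155;[ 0.45 -0.65  0.1 ] 126;[ 0.45 -0.65  0.2 ] 166;[ 0.45 -0.6   0.1 ] 1101;[ 0.45 -0.55  0.1 ] 1537;[ 0.45 -0.5   0.1 ] 1487;[ 0.45 -0.45  0.1 ] 999;[ 0.5  -0.65  0.1 ] 108;[ 0.5  -0.65  0.2 ] 13;[ 0.5 -0.6  0.1] 1096;[ 0.5  -0.55  0.1 ] 1422;[ 0.5 -0.5  0.1] 1376;[ 0.5  -0.45  0.1 ] 771;[ 0.55 -0.65  0.1 ] 8;[ 0.55 -0.6   0.1 ] 30;[ 0.55 -0.55  0.1 ] 193;[ 0.55 -0.5   0.1 ] 333;[ 0.55 -0.45  0.1 ] 202;[ 0.65 -0.5   0.1 ] 49;[ 0.65 -0.5   0.2 ] 74;[ 0.65 -0.5   0.3 ] 89;[ 0.65 -0.45  0.1 ] 176;[ 0.65 -0.45  0.2 ] 391;[ 0.65 -0.45  0.3 ] 283;[ 0.8 -0.3  0.1] 670;[ 0.8 -0.3  0.2] 447;[0.8  0.25 0.3 ] 8;[0.8  0.25 0.4 ] 314;[0.8  0.25 0.5 ] 767;[0.8 0.3 0.3] 361;[0.8 0.3 0.4] 1846;[0.8 0.3 0.5] 1088;[0.8  0.35 0.3 ] 92;[0.8  0.35 0.4 ] 343;[0.8 0.4 0.1] 239;[0.8 0.4 0.2] 592;[0.8 0.4 0.3] 377;[0.8 0.4 0.4] 41;[ 0.85 -0.35  0.1 ] 6;[ 0.85 -0.3   0.1 ] 181;[ 0.85 -0.3   0.2 ] 154;[0.85 0.3  0.3 ] 10;[0.85 0.3  0.4 ] 44;[0.85 0.4  0.1 ] 91;[0.85 0.4  0.2 ] 238;[0.85 0.4  0.3 ] 111;
```

Nothing tall stands in the working area. First move: turn the tool square to the world, so tool x is −world x, y is y and z is down, and head for the wide low flask.

```bash
python3 -m inch '[[0,0,0,0,0,-0.125],[0,0,0,0,0,-0.125],[-26,-32,0,0,0,0],[-26,-32,0,0,0,0],[-26,-32,0,0,0,0],[-26,-32,0,0,0,0],[-26,-32,0,0,0,0],[-26,-32,0,0,0,0]]' 88
python3 -m inch '[[-26,-32,0,0,0,0],[-26,-32,0,0,0,0],[-26,-32,0,0,0,0],[-26,-32,0,0,0,0],[-26,-32,0,0,0,0],[-25,-28,0,0,0,0],[0,0,0,0,0,0],[0,0,0,0,0,0]]'
```

```text
time_s: 1.9
tool_pos: [0.2866, 0.3154, 0.2389]
eef_rot: [-0.001, 3.141, 0.001]
wrist_force: [0.4, 0.4, 0.5]
grip_width: 1.0
gripper_force: 0.0
time_s: 2.7
tool_pos: [0.4408, 0.1286, 0.2386]
eef_rot: [-0.002, -3.141, -0.0]
wrist_force: [-0.2, 0.5, 0.4]
grip_width: 0.997
gripper_force: 0.0
```

```bash
python3 -m inch '[[0,0,35,0,0,0],[0,0,35,0,0,0],[0,0,35,0,0,0],[0,0,35,0,0,0],[0,0,30,0,0,0],[0,0,22,0,0,0],[0,0,20,0,0,0],[0,0,0,0,0,0]]'
python3 -m inch '[[0,0,0,0,0,0],[0,0,0,0,0,0],[0,0,0,0,0,0],[0,0,0,0,0,0],[0,0,0,0,0,0],[0,0,0,0,0,0],[0,0,0,0,0,0],[0,0,0,0,0,0]]' 30 25
```

```text
time_s: 3.5
tool_pos: [0.439, 0.1297, 0.0252]
eef_rot: [0.003, -3.137, 0.0]
wrist_force: [0.3, 0.8, -0.9]
grip_width: 0.998
gripper_force: 0.0
time_s: 4.3
tool_pos: [0.4414, 0.1289, 0.0277]
eef_rot: [0.0, 3.14, 0.0]
wrist_force: [-1.2, 0.7, 6.6]
grip_width: 0.727
gripper_force: 25.0
```

```bash
python3 -m inch '[[0,0,-15,0,0,0],[0,0,-35,0,0,0],[0,0,-35,0,0,0],[-25,-1,0,0,0,0],[-35,-1,0,0,0,0],[-35,-1,0,0,0,0],[-35,-1,0,0,0,0],[-25,-1,0,0,0,0]]'
python3 -m inch '[[-15,0,0,0,0,0],[0,0,0,0,0,0],[0,0,0,0,0,0],[0,0,0,0,0,0],[0,0,0,0,0,0],[0,0,0,0,0,0],[0,0,0,0,0,0],[0,0,0,0,0,0]]'
cat > look.py <<'E'
import sys
from station import manip,cams
from h import *
o=manip.get_obs(); print('tcp',o['tool_pos'].round(4),o['wrist_force'].round(1))
f,b,zt=sys.argv[1],sys.argv[2],float(sys.argv[3])
F=eval(sys.argv[4]) if len(sys.argv)>4 else o['tool_pos'][:2]; B=eval(sys.argv[5])
for n in('scene','side'):
    c=cams.camera(n); W=cloud(c)
    if len(sys.argv)>6: cv2.imwrite('pics/%s_%s.png'%(n,sys.argv[6]),c['color'][:,:,::-1])
    for nm,c0,z,r in((f,F,zt,OBJ[f][1]),(b,B,.022,OBJ[b][1])):
        s,k,e=ring(W,c0,z,r); print(n,nm,s.round(4),k,(e*1000).round(1))
E
python3 look.py flask_wide_low base_wide_low 0.14 "o['tool_pos'][:2]" "(.611,.124)" a
```

```text
time_s: 5.1
tool_pos: [0.5974, 0.1236, 0.1116]
eef_rot: [0.0, 3.141, 0.0]
wrist_force: [-0.1, -0.6, -2.0]
grip_width: 0.723
gripper_force: 25.0
time_s: 5.9
tool_pos: [0.6108, 0.1238, 0.1118]
eef_rot: [-0.0, 3.142, 0.0]
wrist_force: [-0.1, -0.9, -1.9]
grip_width: 0.725
gripper_force: 25.0
tcp [0.6108 0.1238 0.1118] [-0.1 -0.9 -1.9]
scene flask_wide_low [0.6096 0.1241] 115 2.3
scene base_wide_low [0.6106 0.1229] 272 2.3
side flask_wide_low [0.6106 0.126 ] 74 1.1
side base_wide_low [0.6133 0.1247] 213 2.0
```

View pics/side_a.png

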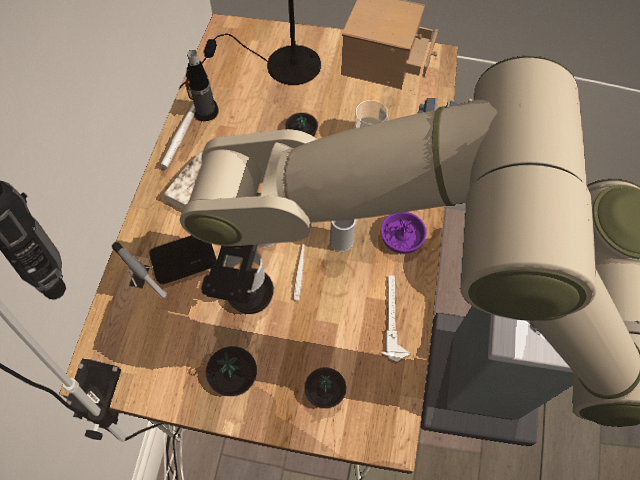

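The picture shows the flask held upright over the black dish at about (250,290). The two are aligned to about 1 mm, so I lower it.

```bash
python3 -m inch '[[0,0,15,0,0,0],[0,0,20,0,0,0],[0,0,15,0,0,0],[0,0,10,0,0,0],[0,0,6,0,0,0],[0,0,5,0,0,0],[0,0,3,0,0,0],[0,0,0,0,0,0]]'
python3 -m inch '[[0,0,2,0,0,0],[0,0,0,0,0,0],[0,0,0,0,0,0],[0,0,1,0,0,0],[0,0,0,0,0,0],[0,0,0,0,0,0],[0,0,0,0,0,0],[0,0,0,0,0,0]]'
```

```text
time_s: 6.8
tool_pos: [0.6109, 0.1238, 0.0377]
eef_rot: [-0.0, 3.142, 0.0]
wrist_force: [-0.0, -0.4, -2.2]
grip_width: 0.728
gripper_force: 25.0
time_s: 7.6
tool_pos: [0.6109, 0.1238, 0.0347]
eef_rot: [0.0, -3.142, -0.0]
wrist_force: [0.2, -0.2, -2.4]
grip_width: 0.724
gripper_force: 25.0
```

```bash
python3 -m inch '[[0,0,1,0,0,0],[0,0,0,0,0,0],[0,0,0,0,0,0],[0,0,1,0,0,0],[0,0,0,0,0,0],[0,0,0,0,0,0],[0,0,0,0,0,0],[0,0,0,0,0,0]]'
```

```text
time_s: 8.4
tool_pos: [0.611, 0.1238, 0.0337]
eef_rot: [-0.001, 3.141, -0.0]
wrist_force: [-4.2, -0.0, 7.3]
grip_width: 0.725
gripper_force: 25.0
```

Contact at the inner floor height. I release, rise and go to the slim tall flask.

```bash
python3 -m inch '[[0,0,0,0,0,0],[0,0,0,0,0,0],[0,0,0,0,0,0],[0,0,0,0,0,0],[0,0,-15,0,0,0],[0,0,-35,0,0,0],[0,0,-40,0,0,0],[0,0,-36,0,0,0]]' 88
python3 -m inch '[[26,-25,0,0,0,0],[26,-25,0,0,0,0],[26,-25,0,0,0,0],[26,-25,0,0,0,0],[26,-25,0,0,0,0],[20,-20,0,0,0,0],[0,0,0,0,0,0],[0,0,0,0,0,0]]'
```

```text
time_s: 9.2
tool_pos: [0.611, 0.1238, 0.1618]
eef_rot: [-0.0, 3.14, 0.0]
wrist_force: [0.6, -0.6, -0.0]
grip_width: 0.999
gripper_force: 0.0
time_s: 10.0
tool_pos: [0.4613, -0.0214, 0.1598]
eef_rot: [0.001, 3.14, -0.001]
wrist_force: [0.0, -0.2, -0.2]
grip_width: 0.995
gripper_force: 0.0
```

```bash
python3 look.py flask_wide_low base_wide_low 0.061 "(.611,.124)" "(.611,.124)"
```

```text
tcp [ 0.4613 -0.0214  0.1598] [ 0.  -0.2 -0.2]
scene flask_wide_low [0.6099 0.123 ] 51 1.1
scene base_wide_low [0.612  0.1224] 67 1.8
side flask_wide_low [0.6106 0.1249] 186 1.3
side base_wide_low [0.6124 0.1242] 279 2.2
```

The wide low flask is seated. Next I grip the slim tall one: 113 mm down, then up 105 mm.

```bash
python3 -m inch '[[0,0,30,0,0,0],[0,0,35,0,0,0],[0,0,25,0,0,0],[0,0,15,0,0,0],[0,0,8,0,0,0],[0,0,0,0,0,0],[0,0,0,0,0,0],[0,0,0,0,0,0]]'
python3 -m inch '[[0,0,0,0,0,0],[0,0,0,0,0,0],[0,0,0,0,0,0],[0,0,0,0,0,0],[0,0,0,0,0,0],[0,0,0,0,0,0],[0,0,0,0,0,0],[0,0,0,0,0,0]]' 20 25
python3 -m inch '[[0,0,0,0,0,0],[0,0,-15,0,0,0],[0,0,-30,0,0,0],[0,0,-40,0,0,0],[0,0,-30,0,0,0],[0,10,0,0,0,0],[2,25,0,0,0,0],[2,35,0,0,0,0]]'
python3 -m inch '[[4,40,0,0,0,0],[4,40,0,0,0,0],[4,40,0,0,0,0],[3,40,0,0,0,0],[3,40,0,0,0,0],[1,29,0,0,0,0],[0,0,0,0,0,0],[0,0,0,0,0,0]]'
python3 look.py flask_slim_tall base_slim_tall 0.205 "o['tool_pos'][:2]" "(.4385,.278)" b
```

```text
time_s: 10.9
tool_pos: [0.4615, -0.0213, 0.0465]
eef_rot: [-0.001, 3.14, -0.001]
wrist_force: [0.3, 0.1, -0.2]
grip_width: 0.993
gripper_force: 0.0
time_s: 11.7
tool_pos: [0.4609, -0.0212, 0.0457]
eef_rot: [0.0, -3.142, 0.0]
wrist_force: [0.5, -0.6, 1.3]
grip_width: 0.513
gripper_force: 25.0
time_s: 12.5
tool_pos: [0.4562, 0.0493, 0.1594]
eef_rot: [-0.003, -3.14, -0.0]
wrist_force: [1.3, -0.1, -2.0]
grip_width: 0.516
gripper_force: 25.0
time_s: 13.3
tool_pos: [0.4369, 0.278, 0.1591]
eef_rot: [0.002, -3.139, 0.002]
wrist_force: [0.6, -0.7, -1.4]
grip_width: 0.509
gripper_force: 25.0
tcp [0.4369 0.278  0.1591] [ 0.6 -0.7 -1.4]
scene flask_slim_tall [0.4355 0.2864] 47 3.5
scene base_slim_tall [0.4381 0.2773] 205 2.1Traceback (most recent call last):
  File "look.py", line 11, in <module>
    s,k,e=ring(W,c0,z,r); print(n,nm,s.round(4),k,(e*1000).round(1))
                                                  ^^^^^^^^^^^^^^
AttributeError: 'int' object has no attribute 'round'
```

```bash
sed -i 's/return c\*np.nan,len(Q),0$/return c*np.nan,len(Q),np.float64(0)/' h.py; python3 - <<'E'
import cv2
im=cv2.imread('pics/scene_b.png'); cv2.imwrite('pics/crop_b.png',cv2.resize(im[70:250,120:320],None,fx=3,fy=3))
E
```

```text
(no output)
```

View pics/crop_b.png

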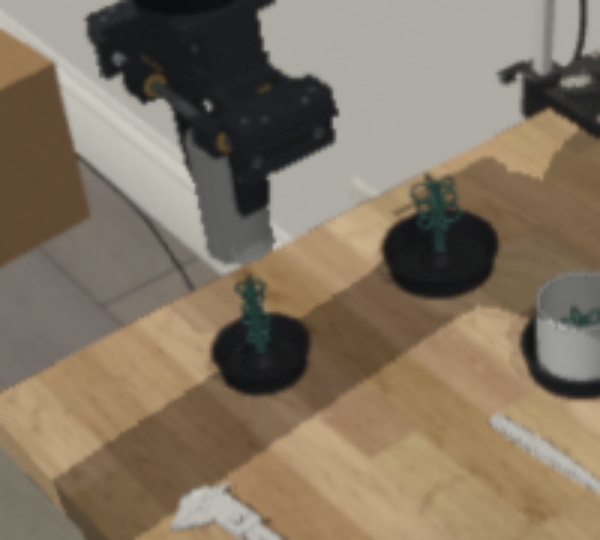

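The flask hangs over the slim tall tree (crop: flask bottom at (235,250), tree top at (250,280)). It looks slightly tilted, so I check its axis from the depth.

```bash
cat > axis.py <<'E'
import sys
from station import manip,cams
from h import *
o=manip.get_obs(); t=o['tool_pos']; r=float(sys.argv[1]); L=float(sys.argv[2]); zb=t[2]-float(sys.argv[3])
Q=[]
for n in('scene','side'):
    W=cloud(cams.camera(n)).reshape(-1,3); W=W[np.isfinite(W[:,0])]
    Q.append(W[(np.hypot(*(W[:,:2]-t[:2]).T)<r+.012)&(W[:,2]>zb+.003)&(W[:,2]<t[2]-.003)])
    P=Q[-1]
    f=lambda x:np.hypot(P[:,0]-x[0]-x[2]*(P[:,2]-zb),P[:,1]-x[1]-x[3]*(P[:,2]-zb))-r
    s=least_squares(f,[t[0],t[1],0,0],loss='soft_l1',f_scale=.001); print(n,len(P),'bottom centre',s.x[:2].round(4),'tilt',s.x[2:].round(3),'zmin',P[:,2].min().round(4),np.sqrt(np.mean(s.fun**2)).round(4))
E
python3 axis.py .023 .09 .0457
```

```text
scene 333 bottom centre [0.4384 0.2789] tilt [ 0.005 -0.039] zmin 0.1174 0.0014Traceback (most recent call last):
  File "axis.py", line 11, in <module>
    s=least_squares(f,[t[0],t[1],0,0],loss='soft_l1',f_scale=.001); print(n,len(P),'bottom centre',s.x[:2].round(4),'tilt',s.x[2:].round(3),'zmin',P[:,2].min().round(4),np.sqrt(np.mean(s.fun**2)).round(4))
                                                                                                                                                   ~~~~~~~~~~^^
    return umr_minimum(a, axis, None, out, keepdims, initial, where)
ValueError: zero-size array to reduction operation minimum which has no identity
```

```bash
python3 -m inch '[[0,0,15,0,0,0],[0,0,20,0,0,0],[0,0,20,0,0,0],[0,0,15,0,0,0],[0,0,13,0,0,0],[0,0,10,0,0,0],[0,0,7,0,0,0],[0,0,3,0,0,0]]'
python3 -m inch '[[0,0,0,0,0,0],[0,0,2,0,0,0],[0,0,0,0,0,0],[0,0,0,0,0,0],[0,0,1,0,0,0],[0,0,0,0,0,0],[0,0,0,0,0,0],[0,0,0,0,0,0]]'
```

```text
time_s: 14.3
tool_pos: [0.4378, 0.2776, 0.0573]
eef_rot: [-0.0, -3.141, 0.0]
wrist_force: [-0.3, -0.5, -1.8]
grip_width: 0.513
gripper_force: 25.0
time_s: 15.1
tool_pos: [0.4379, 0.2778, 0.0547]
eef_rot: [-0.0, 3.142, -0.0]
wrist_force: [-0.1, -0.1, -2.1]
grip_width: 0.512
gripper_force: 25.0
```

```bash
python3 -m inch '[[0,0,1,0,0,0],[0,0,0,0,0,0],[0,0,0,0,0,0],[0,0,1,0,0,0],[0,0,0,0,0,0],[0,0,0,0,0,0],[0,0,0,0,0,0],[0,0,0,0,0,0]]'
```

```text
time_s: 15.9
tool_pos: [0.4379, 0.2778, 0.0527]
eef_rot: [-0.0, 3.142, 0.0]
wrist_force: [-0.1, 0.1, -2.2]
grip_width: 0.518
gripper_force: 25.0
```

```bash
python3 -m inch '[[0,0,1,0,0,0],[0,0,0,0,0,0],[0,0,0,0,0,0],[0,0,0.5,0,0,0],[0,0,0,0,0,0],[0,0,0,0,0,0],[0,0,0,0,0,0],[0,0,0,0,0,0]]'
```

```text
time_s: 16.7
tool_pos: [0.438, 0.2778, 0.0517]
eef_rot: [-0.0, 3.141, 0.0]
wrist_force: [-2.5, -1.1, 5.5]
grip_width: 0.517
gripper_force: 25.0
```

```bash
python3 -m inch '[[0,0,0,0,0,0],[0,0,0,0,0,0],[0,0,0,0,0,0],[0,0,0,0,0,0],[0,0,-15,0,0,0],[0,0,-30,0,0,0],[0,0,-38,0,0,0],[0,0,-30,0,0,0]]' 88
python3 -m inch '[[-15,-24,0,0,0,0],[-22,-35,0,0,0,0],[-22,-35,0,0,0,0],[-22,-35,0,0,0,0],[-22,-35,0,0,0,0],[-22,-35,0,0,0,0],[-22,-35,0,0,0,0],[-18,-29,0,0,0,0]]'
python3 -m inch '[[-14,-24,0,0,0,0],[0,0,0,0,0,0],[0,0,0,0,0,0],[0,0,30,0,0,0],[0,0,35,0,0,0],[0,0,28,0,0,0],[0,0,15,0,0,0],[0,0,10,0,0,0]]'
python3 -m inch '[[0,0,0,0,0,0],[0,0,0,0,0,0],[0,0,0,0,0,0],[0,0,0,0,0,0],[0,0,0,0,0,0],[0,0,0,0,0,0],[0,0,0,0,0,0],[0,0,0,0,0,0]]' 30 25
```

```text
time_s: 17.5
tool_pos: [0.438, 0.2778, 0.1661]
eef_rot: [-0.0, 3.141, 0.001]
wrist_force: [0.1, -0.2, 0.6]
grip_width: 0.999
gripper_force: 0.0
time_s: 18.3
tool_pos: [0.6037, 0.0128, 0.1641]
eef_rot: [-0.001, -3.142, 0.0]
wrist_force: [0.4, -0.0, 0.3]
grip_width: 1.001
gripper_force: 0.0
time_s: 19.1
tool_pos: [0.6165, -0.0083, 0.0456]
eef_rot: [0.002, -3.141, -0.0]
wrist_force: [0.3, -0.0, 0.4]
grip_width: 1.002
gripper_force: 0.0
time_s: 19.9
tool_pos: [0.6175, -0.0094, 0.0474]
eef_rot: [-0.0, 3.14, -0.001]
wrist_force: [-0.6, -0.0, 6.4]
grip_width: 0.711
gripper_force: 24.9
```

```bash
python3 look.py flask_slim_tall base_slim_tall 0.096 "(.4385,.278)" "(.4385,.278)"
```

```text
tcp [ 0.6175 -0.0094  0.0474] [-0.6 -0.   6.4]
scene flask_slim_tall [0.4381 0.2778] 127 1.6
scene base_slim_tall [0.4383 0.277 ] 158 2.0
side flask_slim_tall [0.4392 0.2782] 174 1.0
side base_slim_tall [0.4389 0.2784] 259 1.8
```

Slim tall is seated. Now the wide tall flask goes to its base.

```bash
python3 -m inch '[[0,0,-15,0,0,0],[0,0,-30,0,0,0],[0,0,-40,0,0,0],[0,0,-30,0,0,0],[0,15,0,0,0,0],[1,30,0,0,0,0],[2,38,0,0,0,0],[2,38,0,0,0,0]]'
python3 -m inch '[[2,38,0,0,0,0],[2,38,0,0,0,0],[2,38,0,0,0,0],[1,33,0,0,0,0],[0,23,0,0,0,0],[0,0,0,0,0,0],[0,0,0,0,0,0],[0,0,0,0,0,0]]'
python3 look.py flask_wide_tall base_wide_tall 0.205 "o['tool_pos'][:2]" "(.6055,.2813)" c; sed -i 's/    P=Q\[-1\]/    P=Q[-1]\n    if len(P)<20: continue/' axis.py; python3 axis.py .032 .09 .0474
python3 - <<'E'
import cv2
im=cv2.imread('pics/scene_c.png'); cv2.imwrite('pics/crop_c.png',cv2.resize(im[30:210,160:360],None,fx=3,fy=3))
E
```

```text
time_s: 20.8
tool_pos: [0.6107, 0.1139, 0.1594]
eef_rot: [-0.0, -3.138, -0.001]
wrist_force: [0.7, -0.0, -3.3]
grip_width: 0.712
gripper_force: 24.9
time_s: 21.6
tool_pos: [0.6046, 0.2811, 0.1604]
eef_rot: [-0.001, -3.14, 0.001]
wrist_force: [0.6, 0.2, -4.1]
grip_width: 0.709
gripper_force: 24.9
tcp [0.6046 0.2811 0.1604] [ 0.6  0.2 -4.1]
scene flask_wide_tall [0.6041 0.2819] 92 2.4
scene base_wide_tall [0.6051 0.2806] 218 2.3
side flask_wide_tall [0.605  0.2822] 70 0.9
side base_wide_tall [0.6074 0.2818] 229 1.8
scene 444 bottom centre [0.6045 0.2831] tilt [ 0.015 -0.047] zmin 0.1166 0.0016
side 294 bottom centre [0.6041 0.2818] tilt [ 0.002 -0.041] zmin 0.1165 0.0016
```

View pics/crop_c.png

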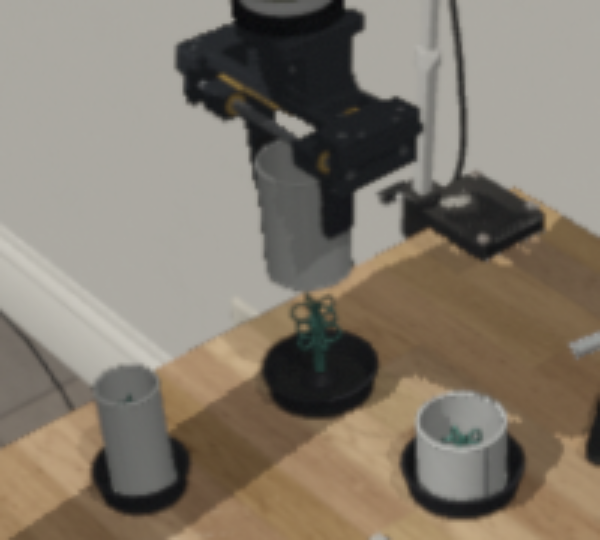

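The crop shows the flask at (305,220), upright and centred over the tall tree at (318,330). The wide low and slim tall flasks are seated. I lower this one.

```bash
python3 -m inch '[[-1,0,15,0,0,0],[0,0,20,0,0,0],[0,0,20,0,0,0],[0,0,15,0,0,0],[0,0,12,0,0,0],[0,0,10,0,0,0],[0,0,6,0,0,0],[0,0,3,0,0,0]]'
python3 -m inch '[[0,0,0,0,0,0],[0,0,2,0,0,0],[0,0,0,0,0,0],[0,0,0,0,0,0],[0,0,1,0,0,0],[0,0,0,0,0,0],[0,0,0,0,0,0],[0,0,0,0,0,0]]'
python3 -m inch '[[0,0,1,0,0,0],[0,0,0,0,0,0],[0,0,0,0,0,0],[0,0,0,0,0,0],[0,0,0,0,0,0],[0,0,0,0,0,0],[0,0,0,0,0,0],[0,0,0,0,0,0]]'
```

```text
time_s: 22.6
tool_pos: [0.6059, 0.2818, 0.0599]
eef_rot: [0.0, -3.142, 0.0]
wrist_force: [0.4, -0.8, -3.6]
grip_width: 0.706
gripper_force: 24.9
time_s: 23.4
tool_pos: [0.6059, 0.2818, 0.0572]
eef_rot: [-0.0, 3.142, 0.0]
wrist_force: [1.0, -0.4, -2.9]
grip_width: 0.709
gripper_force: 24.9
time_s: 24.2
tool_pos: [0.6059, 0.2818, 0.0562]
eef_rot: [0.0, -3.142, -0.0]
wrist_force: [-0.8, 0.5, -3.6]
grip_width: 0.711
gripper_force: 24.9
```

```bash
python3 -m inch '[[0,0,1,0,0,0],[0,0,0,0,0,0],[0,0,0,0,0,0],[0,0,1,0,0,0],[0,0,0,0,0,0],[0,0,0,0,0,0],[0,0,0,0,0,0],[0,0,0,0,0,0]]'
python3 -m inch '[[0,0,0.7,0,0,0],[0,0,0,0,0,0],[0,0,0,0,0,0],[0,0,0,0,0,0],[0,0,0,0,0,0],[0,0,0,0,0,0],[0,0,0,0,0,0],[0,0,0,0,0,0]]'
```

```text
time_s: 25.0
tool_pos: [0.6059, 0.2818, 0.0543]
eef_rot: [-0.0, 3.142, 0.0]
wrist_force: [1.1, -0.5, -3.8]
grip_width: 0.71
gripper_force: 24.9
time_s: 25.8
tool_pos: [0.6059, 0.2818, 0.0535]
eef_rot: [-0.0, 3.142, 0.0]
wrist_force: [0.2, -0.1, -3.2]
grip_width: 0.714
gripper_force: 24.9
```

```bash
python3 -m inch '[[0,0,1,0,0,0],[0,0,0,0,0,0],[0,0,0,0,0,0],[0,0,0.7,0,0,0],[0,0,0,0,0,0],[0,0,0,0,0,0],[0,0,0,0,0,0],[0,0,0,0,0,0]]'
```

```text
time_s: 26.6
tool_pos: [0.606, 0.2819, 0.0534]
eef_rot: [-0.001, 3.141, 0.0]
wrist_force: [-6.3, -1.8, 10.0]
grip_width: 0.711
gripper_force: 25.0
```

Contact. I release, rise and go to the slim low flask.

```bash
python3 -m inch '[[0,0,0,0,0,0],[0,0,0,0,0,0],[0,0,0,0,0,0],[0,0,0,0,0,0],[0,0,-15,0,0,0],[0,0,-30,0,0,0],[0,0,-38,0,0,0],[0,0,-31,0,0,0]]' 88
python3 -m inch '[[0,-25,0,0,0,0],[-1,-38,0,0,0,0],[-1,-40,0,0,0,0],[-1,-40,0,0,0,0],[-1,-40,0,0,0,0],[-1,-40,0,0,0,0],[-1,-40,0,0,0,0],[-1,-40,0,0,0,0]]'
python3 -m inch '[[0,-40,0,0,0,0],[0,-40,0,0,0,0],[0,-32,0,0,0,0],[0,-20,0,0,0,0],[0,0,0,0,0,0],[0,0,0,0,0,0],[0,0,0,0,0,0],[0,0,0,0,0,0]]'
python3 look.py flask_wide_tall base_wide_tall 0.096 "(.606,.281)" "(.606,.281)"
python3 look.py flask_slim_low base_slim_low 0.055 "(.613,-.153)" "(.597,-.279)"
```

```text
time_s: 27.4
tool_pos: [0.6061, 0.2819, 0.1692]
eef_rot: [-0.0, 3.139, 0.001]
wrist_force: [0.8, 0.1, 0.1]
grip_width: 1.0
gripper_force: 0.0
time_s: 28.2
tool_pos: [0.6129, -0.0228, 0.1672]
eef_rot: [-0.0, 3.14, -0.0]
wrist_force: [-0.4, -0.0, 0.7]
grip_width: 1.0
gripper_force: 0.0
time_s: 29.0
tool_pos: [0.6131, -0.1519, 0.166]
eef_rot: [-0.003, 3.142, 0.0]
wrist_force: [0.8, 0.7, 0.4]
grip_width: 0.998
gripper_force: 0.0
tcp [ 0.6131 -0.1519  0.166 ] [0.8 0.7 0.4]
scene flask_wide_tall [0.6047 0.2812] 148 1.6
scene base_wide_tall [0.6057 0.2813] 157 2.1
side flask_wide_tall [0.6055 0.2824] 240 1.1
side base_wide_tall [0.6071 0.2811] 303 1.9
tcp [ 0.6131 -0.1523  0.1659] [-0.5  0.2 -0.2]
scene flask_slim_low [ 0.6125 -0.1539] 131 1.3
scene base_slim_low [ 0.5963 -0.2802] 350 2.1
side flask_slim_low [ 0.6132 -0.1516] 108 1.4
side base_slim_low [ 0.5978 -0.2783] 174 2.4
```

```bash
python3 -m inch '[[0,0,25,0,0,0],[0,0,35,0,0,0],[0,0,30,0,0,0],[0,0,25,0,0,0],[0,0,15,0,0,0],[0,0,9,0,0,0],[0,0,0,0,0,0],[0,0,0,0,0,0]]'
python3 -m inch '[[0,0,0,0,0,0],[0,0,0,0,0,0],[0,0,0,0,0,0],[0,0,0,0,0,0],[0,0,0,0,0,0],[0,0,0,0,0,0],[0,0,0,0,0,0],[0,0,0,0,0,0]]' 20 25
python3 -m inch '[[0,0,0,0,0,0],[0,0,-15,0,0,0],[0,0,-35,0,0,0],[0,0,-35,0,0,0],[2,-15,0,0,0,0],[4,-30,0,0,0,0],[4,-35,0,0,0,0],[4,-30,0,0,0,0]]'
python3 -m inch '[[2,-17,0,0,0,0],[0,0,0,0,0,0],[0,0,0,0,0,0],[0,0,0,0,0,0],[0,0,0,0,0,0],[0,0,0,0,0,0],[0,0,0,0,0,0],[0,0,0,0,0,0]]'
python3 look.py flask_slim_low base_slim_low 0.141 "o['tool_pos'][:2]" "(.597,-.279)" d; python3 axis.py .023 .055 .027
python3 - <<'E'
import cv2
im=cv2.imread('pics/scene_d.png'); cv2.imwrite('pics/crop_d.png',cv2.resize(im[170:370,350:570],None,fx=3,fy=3))
E
```

```text
time_s: 30.0
tool_pos: [0.6135, -0.1534, 0.0279]
eef_rot: [-0.0, 3.14, -0.001]
wrist_force: [0.4, 0.6, -0.1]
grip_width: 1.003
gripper_force: 0.0
time_s: 30.8
tool_pos: [0.613, -0.1532, 0.0269]
eef_rot: [-0.0, 3.142, -0.0]
wrist_force: [0.2, -0.2, 0.4]
grip_width: 0.519
gripper_force: 25.0
time_s: 31.6
tool_pos: [0.5983, -0.2649, 0.1117]
eef_rot: [-0.0, -3.141, -0.0]
wrist_force: [0.4, 0.1, -1.2]
grip_width: 0.515
gripper_force: 25.0
time_s: 32.4
tool_pos: [0.597, -0.28, 0.1119]
eef_rot: [0.001, -3.142, 0.0]
wrist_force: [0.2, 0.3, -1.3]
grip_width: 0.515
gripper_force: 25.0
tcp [ 0.597  -0.28    0.1119] [ 0.2  0.3 -1.3]
scene flask_slim_low [ 0.5968 -0.2791] 141 2.0
scene base_slim_low [ 0.5958 -0.2802] 340 2.1
side flask_slim_low [nan nan] 3 0.0
side base_slim_low [ 0.597  -0.2776] 177 2.5
scene 265 bottom centre [ 0.5984 -0.2787] tilt [-0.057 -0.039] zmin 0.0879 0.0014
side 62 bottom centre [ 0.5972 -0.2807] tilt [0.066 0.1  ] zmin 0.0879 0.0013
```

View pics/crop_d.png

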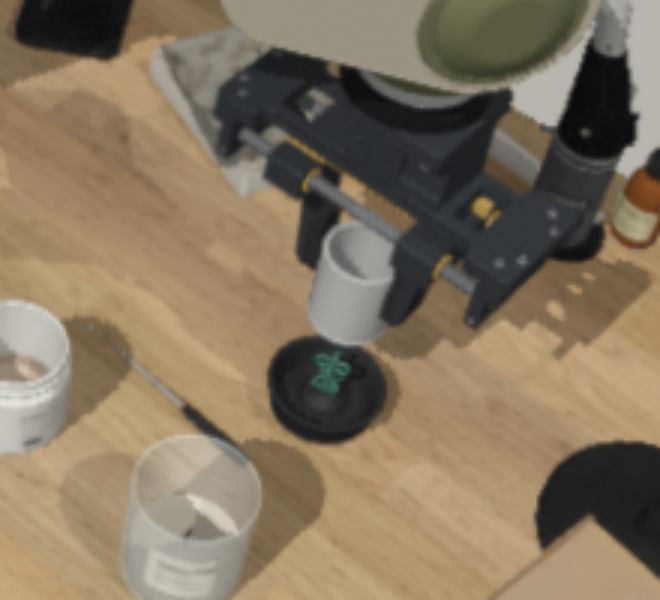

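The crop shows the flask at (350,285), centred over the slim low tree at (330,380), with candle and pot undisturbed. Wide tall measures as seated. I lower this last flask 79 mm, the last few slowly.

```bash
python3 -m inch '[[0,0,15,0,0,0],[0,0,20,0,0,0],[0,0,15,0,0,0],[0,0,10,0,0,0],[0,0,7,0,0,0],[0,0,5,0,0,0],[0,0,3,0,0,0],[0,0,0,0,0,0]]'
python3 -m inch '[[0,0,2,0,0,0],[0,0,0,0,0,0],[0,0,0,0,0,0],[0,0,1,0,0,0],[0,0,0,0,0,0],[0,0,0,0,0,0],[0,0,0,0,0,0],[0,0,0,0,0,0]]'
python3 -m inch '[[0,0,0.7,0,0,0],[0,0,0,0,0,0],[0,0,0,0,0,0],[0,0,0,0,0,0],[0,0,0,0,0,0],[0,0,0,0,0,0],[0,0,0,0,0,0],[0,0,0,0,0,0]]'
```

```text
time_s: 33.4
tool_pos: [0.597, -0.2803, 0.0368]
eef_rot: [-0.0, 3.141, -0.0]
wrist_force: [-0.3, 0.4, -1.8]
grip_width: 0.517
gripper_force: 25.0
time_s: 34.2
tool_pos: [0.597, -0.2802, 0.0338]
eef_rot: [-0.0, 3.142, -0.0]
wrist_force: [0.3, 0.2, -2.0]
grip_width: 0.515
gripper_force: 25.0
time_s: 35.0
tool_pos: [0.5969, -0.2802, 0.0331]
eef_rot: [0.0, -3.142, -0.0]
wrist_force: [-0.0, -0.1, -1.5]
grip_width: 0.518
gripper_force: 25.0
```

```bash
python3 -m inch '[[0,0,0.7,0,0,0],[0,0,0,0,0,0],[0,0,0,0,0,0],[0,0,0.7,0,0,0],[0,0,0,0,0,0],[0,0,0,0,0,0],[0,0,0,0,0,0],[0,0,0,0,0,0]]'
```

```text
time_s: 35.8
tool_pos: [0.5971, -0.2803, 0.0328]
eef_rot: [-0.0, 3.141, -0.001]
wrist_force: [-4.1, 2.3, 8.2]
grip_width: 0.516
gripper_force: 25.0
```

```bash
python3 -m inch '[[0,0,0,0,0,0],[0,0,0,0,0,0],[0,0,0,0,0,0],[0,0,0,0,0,0],[0,0,-15,0,0,0],[0,0,-30,0,0,0],[0,0,-40,0,0,0],[0,0,-40,0,0,0]]' 88
python3 -m inch '[[0,0,-40,0,0,0],[10,0,-20,0,0,0],[35,0,0,0,0,0],[35,0,0,0,0,0],[35,0,0,0,0,0],[35,0,0,0,0,0],[20,0,0,0,0,0],[0,0,0,0,0,0]]'
python3 look.py flask_slim_low base_slim_low 0.061 "(.597,-.28)" "(.597,-.28)" e
python3 look.py flask_wide_tall base_wide_tall 0.096 "(.606,.281)" "(.606,.281)"
python3 look.py flask_slim_tall base_slim_tall 0.096 "(.438,.278)" "(.438,.278)"
python3 look.py flask_wide_low base_wide_low 0.061 "(.611,.124)" "(.611,.124)"
```

```text
time_s: 36.6
tool_pos: [0.5968, -0.2801, 0.1592]
eef_rot: [-0.0, 3.141, -0.0]
wrist_force: [-0.0, -0.6, 0.1]
grip_width: 0.999
gripper_force: 0.0
time_s: 37.4
tool_pos: [0.4256, -0.2804, 0.2182]
eef_rot: [0.002, 3.141, -0.002]
wrist_force: [0.6, 0.1, 0.2]
grip_width: 1.001
gripper_force: 0.0
tcp [ 0.4256 -0.2804  0.2182] [0.6 0.1 0.2]
scene flask_slim_low [ 0.5959 -0.2794] 66 1.3
scene base_slim_low [ 0.5966 -0.2791] 175 1.8
side flask_slim_low [ 0.5972 -0.2788] 95 1.9
side base_slim_low [ 0.5974 -0.2789] 143 2.3
tcp [ 0.4275 -0.2805  0.2177] [-0.2  0.3 -0.5]
scene flask_wide_tall [0.6052 0.2811] 70 1.9
scene base_wide_tall [0.6052 0.281 ] 146 2.0
side flask_wide_tall [0.6054 0.2825] 236 1.1
side base_wide_tall [0.607  0.2812] 303 1.9
tcp [ 0.4278 -0.2803  0.2171] [-0.1  0.7 -0.9]
scene flask_slim_tall [0.4381 0.2778] 135 1.5
scene base_slim_tall [0.4383 0.2773] 156 1.8
side flask_slim_tall [0.4392 0.2781] 171 1.1
side base_slim_tall [0.4389 0.2783] 273 1.9
tcp [ 0.4277 -0.2802  0.2166] [-0.2 -0.3 -0.1]
scene flask_wide_low [0.6101 0.1229] 125 1.5
scene base_wide_low [0.6111 0.1233] 178 2.0
side flask_wide_low [0.6105 0.1249] 192 1.3
side base_wide_low [0.6124 0.1241] 271 2.1
```

View pics/scene_e.png

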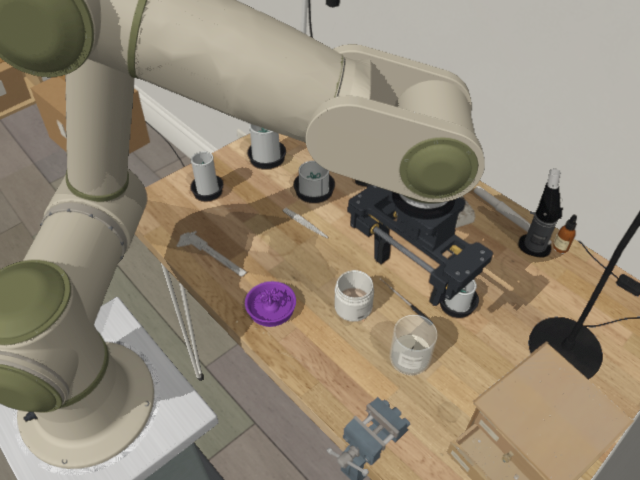

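All four flasks stand centred in their bases: (205,175), (265,145), (315,180) and (459,292). The gripper is empty and clear, and pot and candle are in place. I hand the job in.

```bash
python3 -c "
from station import ticket; print(ticket.close_job())"
```

```text
the job is handed in; nothing more can be done
None
```

All four flasks are released and stand over their matching trees, centred within about 2 mm in the last camera check; the job was handed in after about 38 s of the 93 s allowed, and no verdict was returned.

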